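# Meter one grinding ball out of the blue-tab dispenser

## Robot

A 6-joint arm with a two-finger parallel gripper is mounted at the origin on a cart in front of the work surface, level with it; the furniture and walls round the work are solid. World frame = base frame: x ahead of the robot, y to its left, z up, the work surface at z = 0. Lengths are in m, angles in rad, forces in N, time in s.
With the tool pointing down it reaches from about 0.4 to 0.925 m from the base axis. Payload 12.5 kg.
Tool frame: the origin (TCP) lies at the very end of the fingers, on their centre line; the grasp point (between the pads) lies 19 mm behind it (robot.pinch_z is the distance from the TCP to the grasp point, in m); z points along the fingers, y is the line along which they close (so a half turn about z gives the same grasp; the last joint's range is limited). The gripper opens to 95 mm and grips with 3 to 60 N. Pads are 20 mm wide; open, the fingers measure 119 mm over their backs; the gripper's body (75 mm by 180 mm) begins 59 mm behind the grasp point.
Start: joints at [-1.242, 0.491, 1.559, -0, 1.092, -0.106], TCP at [0.263, -0.567, 0.215] pointing down, gripper open.
Joint ranges: [-3.1, 3.1], [-0.84, 2.19], [0.05, 2.79], [-1.13, 4.28], [0.06, 2.93], [-2.69, 2.69]. Speed limits (rad/s): [2.22, 2.22, 2.79, 3.14, 3.14, 3.14].

## Interface

Orientations are given as a 3x3 rotation matrix whose columns are the frame's x, y, z axes.
In Python, from bench import robot gives the robot as it stands.
- The arm moves only by the tool drive_tool, never from a script. Its argument "deltas" is a list of rows, each an object of numbers: "rx", "ry", "rz": the turn, a rotation vector about the tool's x, y, z in rad; "tx", "ty", "tz": the shift along the tool's x, y, z in mm; "gripper": the finger opening in mm, from 0 to 95.1. A call has 1 to 20 rows; each row shifts and turns the commanded pose from where the row before left it, along the tool's axes as they then stand; what a row does not reach is not made up. A row lasts 1/10 s, in which the tool goes at most 50 mm and 8.59 degrees, less where a joint would pass 70% of its speed; a pose out of reach is approached as far as the arm can. A call with a gripper value outside its range is refused whole. The fingers move at their own pace and stop on an object; the grip force is fixed at half the most. Time passes only in rows, so rows that do not move let the fingers close. It gives the time, the measured TCP pose, the force, the opening and the grip force at its end, in the units of the state.
- robot.sense(): the state, without advancing time (a new reading comes with each control period).
- robot.capture(name): name is "side" or "top"; returns the picture (384x512x3 uint8, red, green, blue); there is no depth.
- robot.get_calibration(name): a dict with "K" (3x3 intrinsics, pixels), "rvec" (rotation vector, rad) and "tvec" (3), from world to camera coordinates, as OpenCV has them. Camera axes: x right, y down, z forward; pixel columns grow to the right and rows downward; lengths in m; the calibration is good to about 2 mm. A picture is of the moment at which its call begins. get_calibration takes no time and is no camera call.
- robot.close_job(): hands the job in; it is judged then, once.
The state is a dict: "time": time; "qpos": joint angles; "qd": joint speeds; "effort": joint torques, N m; "position": TCP position; "ee_rot": TCP orientation; "force": force on the tool from outside, world axes, zero at the start; "moment": the same for the moment, N m; "opening": finger opening in m; "grip_force": force on a finger pad.
Only numpy, scipy, OpenCV 4.12 (cv2) and the standard library are available. Lean on these libraries where they do the work, as an engineer would, in place of code of your own. Each camera call takes 0.05 s, during which the arm holds its last target. There are 200 camera calls.

## Task

The next sample needs one grinding ball from the dispenser with the blue tab, the one that holds the white ceramic balls. Pull its slide gate partway open by the tab so that exactly one ball drops out into the dispenser's tray and the others stay in the hopper, then push the gate fully shut and let go. Leave the gate of the other dispenser, with the orange tab and dark steel balls, shut.

Things in the scene. Friction and masses are not known exactly. Their poses are not given: they have to be found in the camera images.
- dispenser_blue: Ball dispenser with the blue tab, fixed: grey base plate 150 x 132 mm, white housing, clear open hopper on top, 135 mm high. Origin on the table below the hopper's middle; z up, x away from the tab: the gate pulls out along -x. The hopper's mouth reaches 65 mm either way along x, 31 mm along y. An open tray lies on the +y side: x -54 to 54, y 30 to 84, floor 10, wall tops 38 mm up.
- blue_tab (a point): Middle of the blue tab on the gate's outer end, 100 mm above the table, 125 mm from the dispenser's origin along -x when shut; axes as the dispenser's, moves with the gate. The tab is an upright block 24 mm along x, 12 along y, top 118 mm up, on a foot 30 x 26 mm whose top is 81 mm up. Grip it from above across the 12 mm, fingertips above the foot.
- gate_blue (a joint): Opening of the blue-tab gate, m: 0 shut, positive pulled out along -x, stop at 0.105; starts 0 to 2 mm open. It slides level with about 1.5 N friction and stays where left. The first ball drops by 30 mm of opening, the middle one begins to drop past 55 mm. At about 42 mm, right for one ball, a red line across the steel gate comes clear of the hopper's mouth seen from above.
- ceramic_ball_1: White ceramic ball, 22 mm in diameter, origin at its centre. At the start in the pocket farthest from the tab (34 mm from the dispenser's origin along +x, centre 87 mm up): it drops first, rolling down a chute into the tray.
- ceramic_ball_2: White ceramic ball, 22 mm in diameter, origin at its centre, in the middle pocket (27 mm wide) above the dispenser's origin, centre 87 mm up: it must stay there. A third ball stands in the pocket nearest the tab.
- gate_orange (a joint): Opening of the gate of the other, otherwise equal dispenser with the orange tab and dark steel balls, m: 0 shut (0 to 2 mm at the start), positive open. Not to be opened.

How it is judged:
On the way, in this order (a step that is already met when the one before it is completed fails the run):
1. the gate with the blue tab is pulled open and the first ceramic ball has dropped out of the hopper (value of joint gate_blue above 0.024 m and z of ceramic_ball_1 in the frame of dispenser_blue below 0.06 m), for 0.1 s.
2. the gate is pushed shut again (value of joint gate_blue below 0.008 m), for 0.2 s.
At the end, for the whole second after the job is handed in: The blue-tab gate is shut (within 8 mm), the first ceramic ball lies in the dispenser's own tray, and the middle ball is still in its pocket in the hopper (value of joint gate_blue below 0.008 m and x of ceramic_ball_1 in the frame of dispenser_blue between -0.06 and 0.06 m and y of ceramic_ball_1 in the frame of dispenser_blue between 0.02 and 0.09 m and z of ceramic_ball_1 in the frame of dispenser_blue below 0.045 m and z of ceramic_ball_2 in the frame of dispenser_blue between 0.08 and 0.12 m and x of ceramic_ball_2 in the frame of dispenser_blue between -0.02 and 0.02 m); the robot touches nothing.
It fails at once if the gate of the orange-tab dispenser is opened by more than 10 mm (value of joint gate_orange above 0.01 m).
It fails at once if a second ceramic ball drops out of the hopper (z of ceramic_ball_2 in the frame of dispenser_blue below 0.065 m).
It also fails if it takes over 32 s, if anything falls off the work surface, if the arm or the gripper's body presses on something with over 40 N, if the wrist force passes 120 N, or if a joint passes its speed limit or range.

## Working session

There is one attempt and no reset: what is moved stays moved. The work goes in short steps, Python scripts to look and compute and a tool call to move; the robot and the scene stay as the last step left them, time stands still between calls to the robot, and variables do not carry over. Pictures are saved under pics/ and viewed, at most 10 in all, crops included, and the job is handed in when it is done.

Besides the shell and the picture viewer there is one more tool, called after ">>>" in YAML: its name, and indented under it one key for each argument. drive_tool: Moves the arm, as the interface text tells. Its arguments: {"type":"object","properties":{"deltas":{"type":"array"}},"required":["deltas"]}

```bash
mkdir -p pics; python3 - <<'E'
from bench import robot
import cv2
for n in("top","side"):
    cv2.imwrite(f"pics/{n}0.png",cv2.resize(robot.capture(n)[:,:,::-1],(800,600),interpolation=cv2.INTER_CUBIC))
s=robot.sense();print(s['time'],s['position'],s['ee_rot'],s['opening'],robot.pinch_z)
E
```

```text
0.1 [ 0.26321164 -0.56663601  0.21413074] [[ 9.06952762e-01  4.21232206e-01 -3.40536138e-04]
 [ 4.21232336e-01 -9.06952292e-01  9.27031311e-04]
 [ 8.16454132e-05 -9.84218441e-04 -9.99999512e-01]] 0.09523796969803375 0.0188
```

View pics/top0.png

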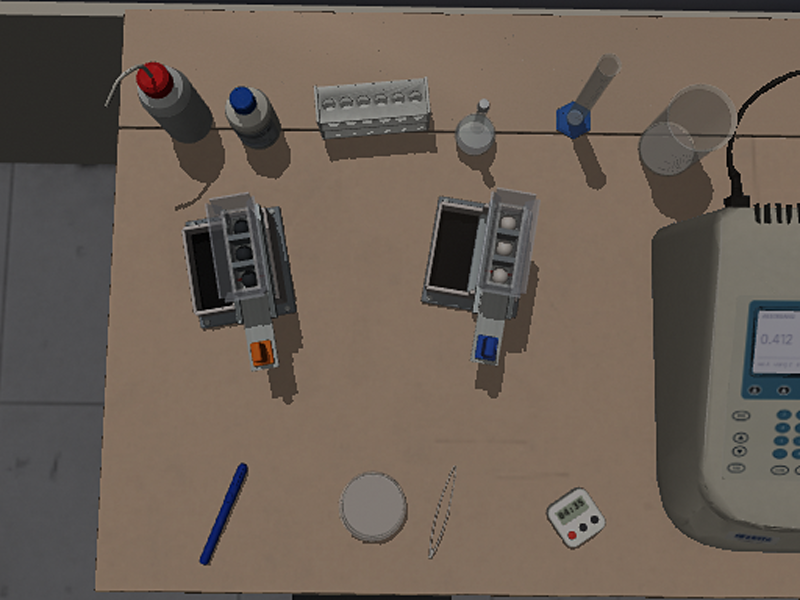

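View pics/side0.png

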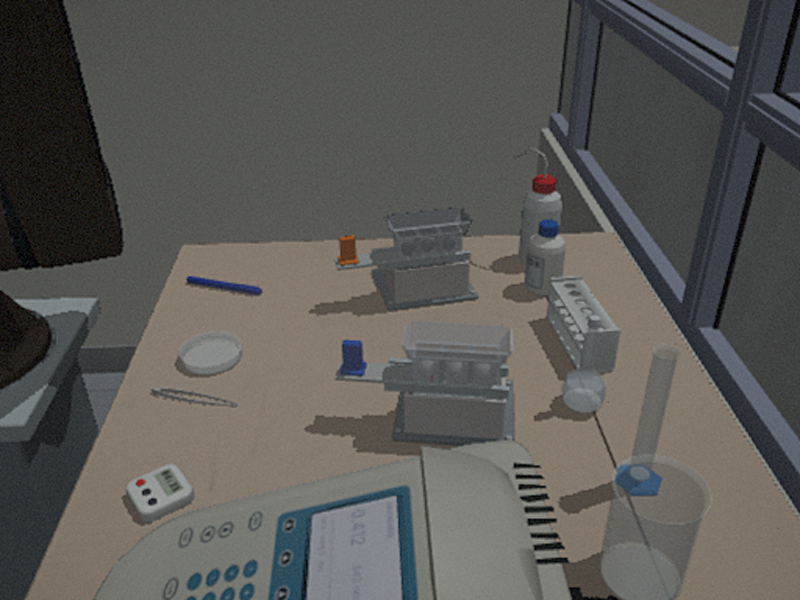

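The top view shows the blue tab at about (487,348) and its balls at (508,222), (504,247) and (500,275). In the side view the tab is at (352,357). These are pixels in the 800x600 pictures. Next I'll look at enlarged crops.

```bash
python3 - <<'E'
import cv2,numpy as np
from bench import robot
t=robot.capture("top")[:,:,::-1];s=robot.capture("side")[:,:,::-1]
a=cv2.resize(t[195:245,285:335],(400,400),interpolation=cv2.INTER_CUBIC)
b=cv2.resize(s[205:255,205:255],(400,400),interpolation=cv2.INTER_CUBIC)
cv2.imwrite("pics/crop1.png",np.hstack([a,b]))
for n,im in(("top",t),("side",s)):
    h=cv2.cvtColor(im,cv2.COLOR_BGR2HSV);m=cv2.inRange(h,(110,150,40),(130,255,255))
    _,_,st,c=cv2.connectedComponentsWithStats(m)
    for q,p in zip(st[1:],c[1:]):
        if q[4]>30: print(n,q,p)
    k=robot.get_calibration(n);R=cv2.Rodrigues(k['rvec'])[0];print(n,'cam',-R.T@np.ravel(k['tvec']))
E
```

```text
top [147  56  15  14 169] [154.04142012  62.62721893]
top [361  78  17  11  65] [368.63076923  83.26153846]
top [304 214  15  17 164] [311.12195122 221.72560976]
top [128 297  30  64 377] [142.5198939  328.10079576]
top cam [ 0.5389621  -0.06742627  0.97827523]
side [346 141  11   5  34] [350.67647059 142.94117647]
side [120 177  47   9  99] [138.75757576 180.76767677]
side cam [ 0.60639109 -0.90966991  0.62680244]
```

View pics/crop1.png

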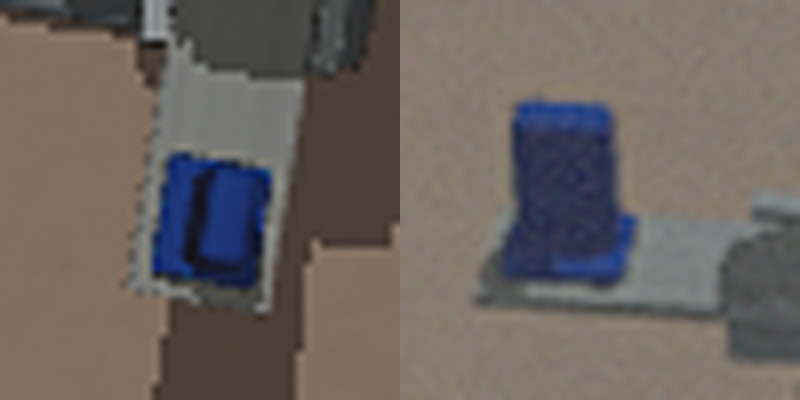

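The left crop (top view) shows the tab's top face, centred near (231,212). The right crop (side view) shows it centred near (563,113). Both are crop pixels at x8. I'll triangulate this point and the balls.

```bash
cat > h.py <<'E'
import cv2,numpy as np
from bench import robot
def ray(n,p):
    k=robot.get_calibration(n);R=cv2.Rodrigues(np.array(k['rvec'],float))[0];c=-R.T@np.ravel(k['tvec'])
    return c,R.T@np.linalg.inv(k['K'])@np.array([*p,1.])
def at(n,p,z):
    c,d=ray(n,p);return c+d*(z-c[2])/d[2]
def tri(p,q):
    P=[]
    for n in("top","side"):
        k=robot.get_calibration(n);P.append(np.array(k['K'])@np.hstack([cv2.Rodrigues(np.array(k['rvec'],float))[0],np.reshape(k['tvec'],(3,1))]))
    X=cv2.triangulatePoints(*P,np.array(p,float).reshape(2,1),np.array(q,float).reshape(2,1));return (X[:3]/X[3]).ravel()
E
python3 - <<'E'
from h import *
print('tab top',tri((313.4,221.1),(224.9,218.7)), at("top",(313.4,221.1),.118))
B=[at("top",((u+.5)/1.5625-.5,(v+.5)/1.5625-.5),.087) for u,v in((508,222),(504,247),(500,275))]
print(B); d=B[0]-B[2];print(np.degrees(np.arctan2(d[1],d[0])),np.linalg.norm(d))
e=B[1]-at("top",(313.4,221.1),.118);print(np.degrees(np.arctan2(e[1],e[0])),np.linalg.norm(e[:2]))
c=lambda u,v:((u+.5)/8-.5+285,(v+.5)/8-.5+195)
for a,b,z in(((203,258),(213,163),.118),((250,262),(260,167),.118),((152,275),(168,152),.081),((258,290),(272,170),.081)):
    f=at("top",c(*b),z)-at("top",c(*a),z);print(np.degrees(np.arctan2(f[1],f[0])),np.linalg.norm(f))
E
```

```text
tab top [ 0.57666901 -0.16976089  0.11731619] [ 0.57695007 -0.1696626   0.118     ]
[array([ 0.73517553, -0.19604296,  0.087     ]), array([ 0.70305166, -0.19094454,  0.087     ]), array([ 0.66734175, -0.18587941,  0.087     ])]
-8.521248916349641 0.06859095917797815
-9.579434980924177 0.1278848415046249
-5.921812260514639 0.02242979443902031
-5.99267565380702 0.022430052288148053
-7.251452163321196 0.030372442512974128
-6.654784245074947 0.02956970804705059
```

The tab's top comes out at (0.577, -0.170, 0.117), against 0.118 given. Ball spacing is 68.6 mm and the distance from tab to origin 128 mm, so the measurement holds up. The dispenser's yaw is about -9°. I'll move above the tab.

>>> drive_tool:
  deltas:
    - {"tz": -30, "gripper": 50}
    - {"tx": 37.5, "ty": -19, "gripper": 50}
    - {"tx": 37.5, "ty": -19, "gripper": 50}
    - {"tx": 37.5, "ty": -19, "gripper": 50}
    - {"tx": 37.5, "ty": -19, "gripper": 50}
    - {"tx": 37.5, "ty": -19, "gripper": 50}
    - {"tx": 37.5, "ty": -19, "gripper": 50}
    - {"tx": 37.5, "ty": -19, "gripper": 50}
    - {"tx": 37.5, "ty": -19, "gripper": 50}
    - {"tx": 37.5, "ty": -19, "gripper": 50}
    - {"tx": 37.5, "ty": -19, "gripper": 50}
    - {"tx": 37.5, "ty": -19, "gripper": 50}
    - {"tx": 37.5, "ty": -19, "gripper": 50}
    - {"rz": 0.148, "gripper": 50}
    - {"rz": 0.148, "gripper": 50}
    - {"rz": 0.148, "gripper": 50}
    - {"rz": 0.148, "gripper": 50}
    - {"gripper": 50}

```text
invalid input
```

```bash
python3 - <<'E'
from h import *
s=robot.sense();R=np.array(s['ee_rot']);p=np.array(s['position']);print(s['time'],p,np.degrees(np.arctan2(R[1,0],R[0,0])),R[:,2],s['opening'])
print('mm in tool axes',R.T@(np.array([.577,-.1697,.088])-p)*1e3)
E
```

```text
0.2 [ 0.26324411 -0.56671193  0.21428831] 24.910891745848772 [-1.98741301e-04  6.18646852e-04 -9.99999789e-01] 0.0948844195583388
mm in tool axes [ 451.77983581 -227.83744591  126.47153785]
```

Nothing moved. The rows may need every field, so I'll test that with one row.

>>> drive_tool:
  deltas:
    - {"rx": 0, "ry": 0, "rz": 0, "tx": 0, "ty": 0, "tz": -30, "gripper": 50}

```text
time: 0.3
position: [0.2628, -0.5655, 0.2414]
ee_rot: [[0.907, 0.421, -0.002], [0.421, -0.907, 0.006], [0.001, -0.007, -1.0]]
force: [-0.1, -0.3, -0.2]
opening: 0.0915
grip_force: 0.0
```

>>> drive_tool:
  deltas:
    - {"rx": 0, "ry": 0, "rz": 0, "tx": 37.5, "ty": -19, "tz": 0, "gripper": 50}
    - {"rx": 0, "ry": 0, "rz": 0, "tx": 37.5, "ty": -19, "tz": 0, "gripper": 50}
    - {"rx": 0, "ry": 0, "rz": 0, "tx": 37.5, "ty": -19, "tz": 0, "gripper": 50}
    - {"rx": 0, "ry": 0, "rz": 0, "tx": 37.5, "ty": -19, "tz": 0, "gripper": 50}
    - {"rx": 0, "ry": 0, "rz": 0, "tx": 37.5, "ty": -19, "tz": 0, "gripper": 50}
    - {"rx": 0, "ry": 0, "rz": 0, "tx": 37.5, "ty": -19, "tz": 0, "gripper": 50}
    - {"rx": 0, "ry": 0, "rz": 0, "tx": 37.5, "ty": -19, "tz": 0, "gripper": 50}
    - {"rx": 0, "ry": 0, "rz": 0, "tx": 37.5, "ty": -19, "tz": 0, "gripper": 50}
    - {"rx": 0, "ry": 0, "rz": 0, "tx": 37.5, "ty": -19, "tz": 0, "gripper": 50}
    - {"rx": 0, "ry": 0, "rz": 0, "tx": 37.5, "ty": -19, "tz": 0, "gripper": 50}
    - {"rx": 0, "ry": 0, "rz": 0, "tx": 37.5, "ty": -19, "tz": 0, "gripper": 50}
    - {"rx": 0, "ry": 0, "rz": 0, "tx": 37.5, "ty": -19, "tz": 0, "gripper": 50}
    - {"rx": 0, "ry": 0, "rz": 0.148, "tx": 0, "ty": 0, "tz": 0, "gripper": 50}
    - {"rx": 0, "ry": 0, "rz": 0.148, "tx": 0, "ty": 0, "tz": 0, "gripper": 50}
    - {"rx": 0, "ry": 0, "rz": 0.148, "tx": 0, "ty": 0, "tz": 0, "gripper": 50}
    - {"rx": 0, "ry": 0, "rz": 0.148, "tx": 0, "ty": 0, "tz": 0, "gripper": 50}
    - {"rx": 0, "ry": 0, "rz": 0, "tx": 0, "ty": 0, "tz": 0, "gripper": 50}

```text
time: 2.0
position: [0.5753, -0.1704, 0.2445]
ee_rot: [[0.987, -0.159, -0.0], [-0.159, -0.987, 0.0], [-0.0, 0.0, -1.0]]
force: [0.2, 0.2, 0.1]
opening: 0.0498
grip_force: 0.0
```

```bash
cat > st.py <<'E'
from h import *
s=robot.sense();R=np.array(s['ee_rot']);p=np.array(s['position']);print(s['time'],p,np.degrees(np.arctan2(R[1,0],R[0,0])),R[:,2],s['opening'])
print('mm in tool axes',R.T@(np.array([.577,-.1697,.088])-p)*1e3)
E
python3 st.py
```

```text
2.0 [ 0.57532286 -0.17043277  0.24447094] -9.132623413252128 [-2.89549806e-04  3.92697872e-05 -9.99999957e-01] 0.049835241127365634
mm in tool axes [  1.58527804  -0.99080425 156.47048019]
```

>>> drive_tool:
  deltas:
    - {"rx": 0, "ry": 0, "rz": 0, "tx": 1.5, "ty": -1, "tz": 40, "gripper": 50}
    - {"rx": 0, "ry": 0, "rz": 0, "tx": 0, "ty": 0, "tz": 40, "gripper": 50}
    - {"rx": 0, "ry": 0, "rz": 0, "tx": 0, "ty": 0, "tz": 36, "gripper": 50}
    - {"rx": 0, "ry": 0, "rz": 0, "tx": 0, "ty": 0, "tz": 20, "gripper": 50}
    - {"rx": 0, "ry": 0, "rz": 0, "tx": 0, "ty": 0, "tz": 0, "gripper": 50}

```text
time: 2.5
position: [0.5758, -0.1693, 0.1059]
ee_rot: [[0.988, -0.153, -0.005], [-0.153, -0.988, 0.002], [-0.005, -0.001, -1.0]]
force: [0.5, 0.1, -0.6]
opening: 0.0502
grip_force: 0.0
```

```bash
python3 - <<'E'
from h import *
a=robot.capture("top")[150:250,270:370,::-1];b=robot.capture("side")[160:260,190:290,::-1]
cv2.imwrite("pics/crop2.png",cv2.resize(np.hstack([a,b]),(800,400),interpolation=cv2.INTER_CUBIC))
E
python3 st.py
```

```text
2.6 [ 0.5772949  -0.16989768  0.10912632] -8.865623156476776 [ 1.31886640e-04 -9.27379714e-05 -9.99999987e-01] 0.05022582583774022
mm in tool axes [-0.32489605 -0.15137911 21.12626106]
```

View pics/crop2.png

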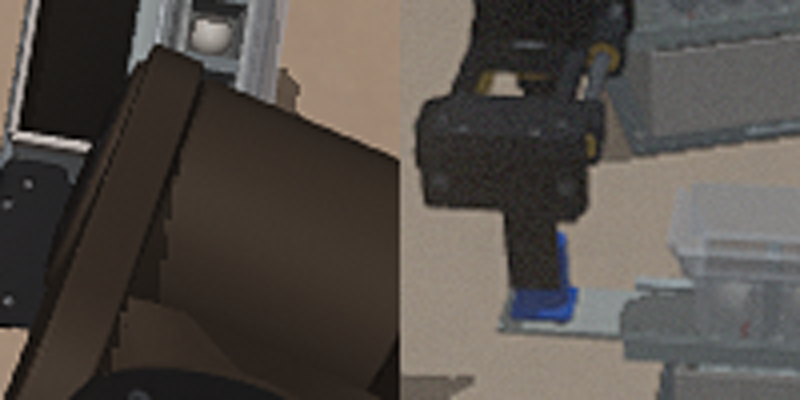

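The near finger stands beside the tab, around (530,250), and the body is clear of the hopper. I'll go down 20 mm and grip.

>>> drive_tool:
  deltas:
    - {"rx": 0, "ry": 0, "rz": 0, "tx": 0, "ty": 0, "tz": 12, "gripper": 50}
    - {"rx": 0, "ry": 0, "rz": 0, "tx": 0, "ty": 0, "tz": 7, "gripper": 50}
    - {"rx": 0, "ry": 0, "rz": 0, "tx": 0, "ty": 0, "tz": 0, "gripper": 5}
    - {"rx": 0, "ry": 0, "rz": 0, "tx": 0, "ty": 0, "tz": 0, "gripper": 5}
    - {"rx": 0, "ry": 0, "rz": 0, "tx": 0, "ty": 0, "tz": 0, "gripper": 5}
    - {"rx": 0, "ry": 0, "rz": 0, "tx": 0, "ty": 0, "tz": 0, "gripper": 5}
    - {"rx": 0, "ry": 0, "rz": 0, "tx": 0, "ty": 0, "tz": 0, "gripper": 5}
    - {"rx": 0, "ry": 0, "rz": 0, "tx": 0, "ty": 0, "tz": 0, "gripper": 5}

```text
time: 3.4
position: [0.5771, -0.17, 0.0898]
ee_rot: [[0.988, -0.157, 0.0], [-0.157, -0.988, -0.001], [0.0, 0.0, -1.0]]
force: [0.0, -1.2, 1.3]
opening: 0.0118
grip_force: 30.0
```

Gripped: 11.8 mm opening, 30 N. Now I'll pull 39 mm.

>>> drive_tool:
  deltas:
    - {"rx": 0, "ry": 0, "rz": 0, "tx": -4, "ty": 0, "tz": 0, "gripper": 5}
    - {"rx": 0, "ry": 0, "rz": 0, "tx": -5, "ty": 0, "tz": 0, "gripper": 5}
    - {"rx": 0, "ry": 0, "rz": 0, "tx": -5, "ty": 0, "tz": 0, "gripper": 5}
    - {"rx": 0, "ry": 0, "rz": 0, "tx": -5, "ty": 0, "tz": 0, "gripper": 5}
    - {"rx": 0, "ry": 0, "rz": 0, "tx": -5, "ty": 0, "tz": 0, "gripper": 5}
    - {"rx": 0, "ry": 0, "rz": 0, "tx": -5, "ty": 0, "tz": 0, "gripper": 5}
    - {"rx": 0, "ry": 0, "rz": 0, "tx": -5, "ty": 0, "tz": 0, "gripper": 5}
    - {"rx": 0, "ry": 0, "rz": 0, "tx": -5, "ty": 0, "tz": 0, "gripper": 5}
    - {"rx": 0, "ry": 0, "rz": 0, "tx": 0, "ty": 0, "tz": 0, "gripper": 5}
    - {"rx": 0, "ry": 0, "rz": 0, "tx": 0, "ty": 0, "tz": 0, "gripper": 5}
    - {"rx": 0, "ry": 0, "rz": 0, "tx": 0, "ty": 0, "tz": 0, "gripper": 5}
    - {"rx": 0, "ry": 0, "rz": 0, "tx": 0, "ty": 0, "tz": 0, "gripper": 5}
    - {"rx": 0, "ry": 0, "rz": 0, "tx": 0, "ty": 0, "tz": 0, "gripper": 5}
    - {"rx": 0, "ry": 0, "rz": 0, "tx": 0, "ty": 0, "tz": 0, "gripper": 5}

```text
time: 4.8
position: [0.5379, -0.1637, 0.0898]
ee_rot: [[0.988, -0.156, -0.001], [-0.156, -0.988, -0.0], [-0.001, 0.0, -1.0]]
force: [-2.7, -5.8, 5.5]
opening: 0.0116
grip_force: 30.0
```

```bash
python3 - <<'E'
from h import *
a=robot.capture("top")[110:230,265:365,::-1];b=robot.capture("side")[180:300,190:340,::-1]
cv2.imwrite("pics/crop3.png",cv2.resize(np.hstack([a,b]),(800,384),interpolation=cv2.INTER_CUBIC))
E
python3 st.py
```

```text
4.9 [ 0.5379023  -0.16370823  0.0897881 ] -9.001858326671185 [-7.10759417e-04 -1.12761323e-04 -9.99999741e-01] 0.011896665459289807
mm in tool axes [39.55486886 -0.19989914  1.76098409]
```

View pics/crop3.png

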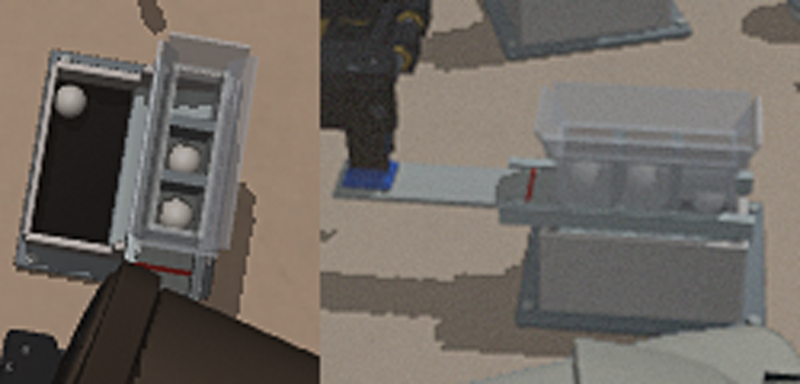

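One ball lies in the tray at (70,100) and the other two are still in their pockets. The red line is clear of the mouth at (165,268). Now I'll push the gate shut.

>>> drive_tool:
  deltas:
    - {"rx": 0, "ry": 0, "rz": 0, "tx": 4, "ty": 0, "tz": 0, "gripper": 5}
    - {"rx": 0, "ry": 0, "rz": 0, "tx": 5, "ty": 0, "tz": 0, "gripper": 5}
    - {"rx": 0, "ry": 0, "rz": 0, "tx": 5, "ty": 0, "tz": 0, "gripper": 5}
    - {"rx": 0, "ry": 0, "rz": 0, "tx": 5, "ty": 0, "tz": 0, "gripper": 5}
    - {"rx": 0, "ry": 0, "rz": 0, "tx": 5, "ty": 0, "tz": 0, "gripper": 5}
    - {"rx": 0, "ry": 0, "rz": 0, "tx": 5, "ty": 0, "tz": 0, "gripper": 5}
    - {"rx": 0, "ry": 0, "rz": 0, "tx": 5, "ty": 0, "tz": 0, "gripper": 5}
    - {"rx": 0, "ry": 0, "rz": 0, "tx": 5, "ty": 0, "tz": 0, "gripper": 5}
    - {"rx": 0, "ry": 0, "rz": 0, "tx": 0.5, "ty": 0, "tz": 0, "gripper": 5}
    - {"rx": 0, "ry": 0, "rz": 0, "tx": 0, "ty": 0, "tz": 0, "gripper": 5}
    - {"rx": 0, "ry": 0, "rz": 0, "tx": 0, "ty": 0, "tz": 0, "gripper": 5}
    - {"rx": 0, "ry": 0, "rz": 0, "tx": 0, "ty": 0, "tz": 0, "gripper": 5}

```text
time: 6.1
position: [0.5774, -0.17, 0.0898]
ee_rot: [[0.988, -0.157, 0.0], [-0.157, -0.988, -0.0], [0.0, 0.0, -1.0]]
force: [0.7, -5.3, 2.7]
opening: 0.012
grip_force: 30.0
```

The TCP is back at its starting place, so the gate is shut. I'll release and rise.

>>> drive_tool:
  deltas:
    - {"rx": 0, "ry": 0, "rz": 0, "tx": 0, "ty": 0, "tz": 0, "gripper": 45}
    - {"rx": 0, "ry": 0, "rz": 0, "tx": 0, "ty": 0, "tz": 0, "gripper": 45}
    - {"rx": 0, "ry": 0, "rz": 0, "tx": 0, "ty": 0, "tz": 0, "gripper": 45}
    - {"rx": 0, "ry": 0, "rz": 0, "tx": 0, "ty": 0, "tz": 0, "gripper": 45}
    - {"rx": 0, "ry": 0, "rz": 0, "tx": 0, "ty": 0, "tz": 0, "gripper": 45}
    - {"rx": 0, "ry": 0, "rz": 0, "tx": 0, "ty": 0, "tz": -20, "gripper": 45}
    - {"rx": 0, "ry": 0, "rz": 0, "tx": 0, "ty": 0, "tz": -40, "gripper": 45}
    - {"rx": 0, "ry": 0, "rz": 0, "tx": 0, "ty": 0, "tz": -40, "gripper": 45}
    - {"rx": 0, "ry": 0, "rz": 0, "tx": -30, "ty": 0, "tz": -20, "gripper": 45}
    - {"rx": 0, "ry": 0, "rz": 0, "tx": -40, "ty": 0, "tz": 0, "gripper": 45}
    - {"rx": 0, "ry": 0, "rz": 0, "tx": -40, "ty": 0, "tz": 0, "gripper": 45}
    - {"rx": 0, "ry": 0, "rz": 0, "tx": 0, "ty": 0, "tz": 0, "gripper": 45}
    - {"rx": 0, "ry": 0, "rz": 0, "tx": 0, "ty": 0, "tz": 0, "gripper": 45}

```text
time: 7.4
position: [0.4688, -0.1527, 0.2102]
ee_rot: [[0.988, -0.157, 0.001], [-0.157, -0.988, -0.001], [0.001, 0.0, -1.0]]
force: [-0.5, 0.9, 0.5]
opening: 0.0451
grip_force: 0.0
```

```bash
python3 - <<'E'
from h import *
a=robot.capture("top")[110:250,265:365,::-1];b=robot.capture("side")[160:300,190:340,::-1]
cv2.imwrite("pics/crop4.png",cv2.resize(np.hstack([a,b]),(800,448),interpolation=cv2.INTER_CUBIC))
E
python3 st.py
```

```text
7.5 [ 0.46973552 -0.15292193  0.20977627] -9.00838465972516 [ 8.32385442e-04 -3.97943287e-04 -9.99999574e-01] 0.04523195666712168
mm in tool axes [108.46077212  -0.256264   121.87217801]
```

View pics/crop4.png

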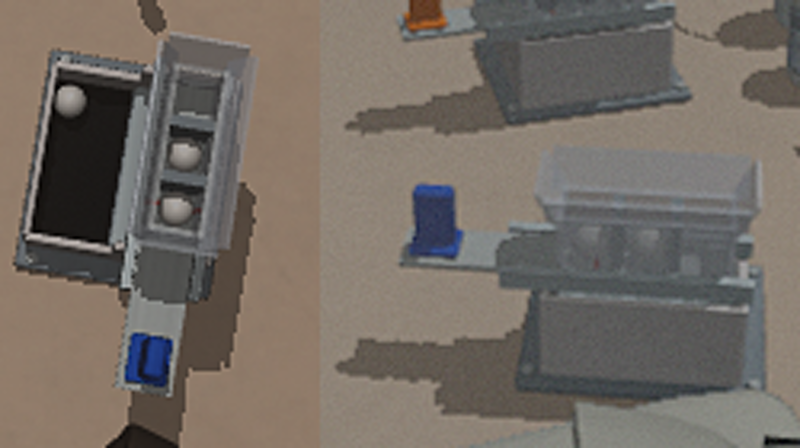

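The gate is shut: the tab is back at (150,358) in the crop. One ball is in the tray at (70,100), two are still in the hopper, and the gripper is clear. I'll hand in.

```bash
python3 -c "
from bench import robot
print(robot.close_job())"
```

```text
the job is handed in; nothing more can be done
None
```

One ceramic ball dropped into the blue-tab dispenser's tray, the other two stayed in the hopper, its gate was pushed shut and released, the orange-tab gate was not touched, and the job was handed in at about 7.5 s; no verdict came back.

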